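# Rock a stuck locating block out of a printing bed

## Task

The blue steel locating block is stuck in the pocket of the wooden printing bed, its wider foot trapped under two stiff keeper plates, so it will not pull straight out: take it by its stem and rock it from side to side towards the plates, working each plate back, until it frees. Lift it out upright and finish while still holding it just clear, straight over its pocket, with its foot about 2 cm above the plates. Do not push the plates with the fingers, and leave the red ink tin, the sanding block and the gouge where they are.

Things in the scene. Friction and masses are not known exactly. Their poses are not given: they have to be found in the camera images.
- bed: Wooden printing bed 150 (x) x 140 (y) x 16 mm, fixed on the table; aluminium stop strip, 7 mm high, along its +x edge. Origin: centre of its underside; z up. Pocket in its middle: 42 (x) x 28 (y) mm, floor 4 mm above the origin. Two aluminium keeper plates, 66 (x) x 42 (y) x 10 mm, lie on it at the pocket's +y and -y sides; their tops are 26 mm above the origin
- locating_block: Blue-painted steel block like an upside-down T, 0.2 to 0.33 kg. Origin: centre of its underside, z up the stem. Foot 40 (x) x 26 (y) x 8.5 mm; stem 30 (x) x 20 (y) mm, its top 88 mm above the origin; grip the stem high up, above the plates. Starts standing in the pocket, axes parallel to the bed's. It rocks about its x axis: the top swings to the bed's +y and -y while the foot tips on a lower edge
- keeper_left_lip (a point): Top inner edge of the keeper plate on the bed's +y side, 26 mm above the bed's origin. The plates overlap the foot by up to 2.5 mm a side with 3.5 mm of free height. Leaning the stem 0.25 rad towards a plate pushes it back about 4 mm; at first the foot may catch under the other plate and stop the lean near 0.13 rad, so rock both ways several times
- keeper_right_lip (a point): Top inner edge of the keeper plate on the bed's -y side, 26 mm above the bed's origin
- keeper_left (a joint): Slide of the +y keeper plate in m: 0 tight (its edge 10.5 mm from the pocket's middle), growing as it moves away from the block, along the bed's +y, at most 0.007. Stiff (about 20 N of friction); it stays where it is pushed. Starts at 0 to 0.0006. Both plates at 0.003 or more let the foot lift out with the block upright and centred
- keeper_right (a joint): The same for the -y keeper plate, growing as it moves along the bed's -y
- ink_tin_red: Closed ink tin with a red lid disc, 70 mm across, 40 mm high, a bystander beside the bed. Origin: centre of its underside
- sanding_block: Brown cork sanding block, 42 x 72 x 30 mm, a bystander beside the bed. Origin: centre of its underside
- gouge_a: Lino gouge with brown wooden handle, 137 x 25 x 25 mm, a bystander lying on the robot's side of the bed. Origin: centre of its underside
Not all that is in view belongs to the job. What is meant by the locating_block is not pink, and is the smaller of those in its own colour.

How it is judged:
By the outcome, as a careful person would: the job done as asked, in the order asked, and still so for the second after the job is handed in, while the arm keeps its last pose, push and grip.
It also fails if it takes over 54 s, if anything falls off the work surface, if the arm or the gripper's body presses on something with over 40 N, if the wrist force passes 120 N, or if a joint passes its speed limit or range.

## Robot

A 6-joint arm with a two-finger parallel gripper is mounted at the origin on a cart in front of the work surface, level with it; the furniture and walls round the work are solid. World frame = base frame: x ahead of the robot, y to its left, z up, the work surface at z = 0. Lengths are in mm, angles in rad, forces in N, time in s.
With the tool pointing down it reaches from about 350 to 775 mm from the base axis. Payload 7.3 kg.
Tool frame: the origin (TCP) lies at the very end of the fingers, on their centre line; the grasp point (between the pads) lies 19 mm behind it (bot.grip_point_offset is the distance from the TCP to the grasp point, in mm); z points along the fingers, y is the line along which they close (so a half turn about z gives the same grasp; the last joint's range is limited). The gripper opens to 92 mm and grips with 3 to 60 N. Pads are 19 mm wide; open, the fingers measure 130 mm over their backs; the gripper's body (75 mm by 190 mm) begins 47 mm behind the grasp point.
Start: joints at [1.193, 0.342, 1.524, -0, 1.275, -0.146], TCP at [120.592, 510.982, 226.741] pointing down, gripper open.
Joint ranges: [-2.53, 2.53], [-0.77, 2.02], [0.04, 2.7], [-1, 4.14], [0.28, 2.66], [-3.11, 3.11]. Speed limits (rad/s): [2.57, 2.57, 3.14, 3.14, 3.14, 3.14].

## Interface

Orientations are given as [roll, pitch, yaw] about the fixed x, y, z axes, in that order (R = Rz(yaw) Ry(pitch) Rx(roll)).
In Python, from plant import bot gives the robot as it stands. The module is installed in compiled form; this text tells all that it offers.
- The arm moves only by the shell command python3 -m jog 'ROWS' [OPENING]. ROWS is JSON, a list of rows, each a list of 6 numbers: the shift along the tool's x, y, z in mm, then the turn, a rotation vector about the tool's x, y, z in rad. In form: [[dx, dy, dz, rx, ry, rz], ...]. A call has 1 to 12 rows; each row shifts and turns the commanded pose from where the row before left it, along the tool's axes as they then stand; what a row does not reach is not made up. A row lasts 1/10 s, in which the tool goes at most 50 mm and 8.59 degrees, less where a joint would pass 70% of its speed; a pose out of reach is approached as far as the arm can. A call with a gripper value outside its range is refused whole. OPENING is the opening in per cent of the stroke, from 0 (shut) to 100 (fully open), set as the call begins (- or left out, the last holds). The fingers move at their own pace and stop on an object; the grip force is fixed at half the most. Time passes only in rows, so rows that do not move let the fingers close. It gives the time, the measured TCP pose, the force, the opening and the grip force at its end, in the units of the state.
- bot.get_obs(): the state, without advancing time (a new reading comes with each control period).
- bot.capture(name): name is "scene" or "top"; returns the picture (400x640x3 uint8, red, green, blue); there is no depth.
- bot.camera_model(name): a dict with "fx", "fy", "cx", "cy" (pixels), "position" and "orientation" of the camera in the world. Camera axes: x right, y down, z forward; pixel columns grow to the right and rows downward; lengths in mm; the calibration is good to about 2 mm. A picture is of the moment at which its call begins. camera_model takes no time and is no camera call.
- bot.close_job(): hands the job in; it is judged then, once.
Trained networks look in the newest picture that a camera, given by its name, has taken for a name from the list of things; names that differ only in an ending like _2 or _b are one class to them, and where a whole thing is asked for, a point or a joint stands for the part that bears it (a point fixed in the world has none). Each returns a list of dicts, best first, with "p" (0 to 1); they miss things now and then, are a little off and sometimes report something else, mostly with a low value. They report only what shows in the picture. A call takes as long as a camera call. They do not tell look-alikes from the thing itself.
- bot.outline_of(target, camera): "mask" (400x640 bool, what is visible of it) and "pixel" ([column, row] in pixels, amid what is visible of it).
The state is a dict: "time": time; "joint_positions": joint angles; "dq": joint speeds; "tau": joint torques, N m; "tool_pos": TCP position; "tcp_rot": TCP orientation; "contact_force": force on the tool from outside, world axes, zero at the start; "moment": the same for the moment, N m; "grip_width": finger opening in mm; "finger_force": force on a finger pad.
Only numpy, scipy, OpenCV 4.12 (cv2) and the standard library are available. Lean on these libraries where they do the work, as an engineer would, in place of code of your own. Each camera call takes 0.05 s, during which the arm holds its last target. There are 200 camera calls.

## Working session

There is one attempt and no reset: what is moved stays moved. The work goes in short steps, Python scripts to look and compute and a shell command to move; the robot and the scene stay as the last step left them, time stands still between calls to the robot, and variables do not carry over. Pictures are saved under pics/ and viewed, at most 10 in all, crops included, and the job is handed in when it is done.

```bash
mkdir -p pics
python3 - <<'E'
from plant import bot
import cv2,numpy as np
o=bot.get_obs();print({k:np.round(v,3).tolist() for k,v in o.items()})
for c in("scene","top"):
    im=bot.capture(c);cv2.imwrite(f"pics/{c}0.png",im[:,:,::-1]);np.save(f"pics/{c}0.npy",im)
    m=bot.camera_model(c);print(c,{k:np.round(v,4).tolist() for k,v in m.items()})
    for t in("locating_block","bed","keeper_left_lip","keeper_left"):
        for d in bot.outline_of(t,c):
            ys,xs=np.where(d["mask"]);print(t,round(d["p"],2),np.round(d["pixel"],1),xs.min(),xs.max(),ys.min(),ys.max(),len(xs))
E
```

```text
{'time': 0.0, 'joint_positions': [1.193, 0.343, 1.525, -0.0, 1.275, -0.146], 'dq': [-0.001, 0.001, 0.002, 0.0, 0.0, -0.002], 'tau': [-0.0, -43.125, -24.422, 0.072, 0.056, -0.0], 'tool_pos': [120.432, 510.602, 226.058], 'tcp_rot': [-3.14, -0.0, 2.91], 'contact_force': [-0.672, -1.244, -1.248], 'moment': [0.008, -0.002, -0.001], 'finger_force': 0.0, 'grip_width': 91.693}
scene {'fx': 424.2513, 'fy': 424.2513, 'cx': 316.9256, 'cy': 206.0014, 'position': [173.3881, -507.747, 584.4929], 'orientation': [-2.2502, 0.0235, -0.5672]}
locating_block 0.64 [422.8 238. ] 411 432 215 263 655
locating_block 0.6 [351.  186.4] 338 365 156 212 1237
locating_block 0.59 [352.  252.4] 340 362 233 275 731
bed 0.77 [354.1 279.6] 295 409 233 322 5021
keeper_left_lip 0.95 [333.1 263.3] 319 341 247 273 377
keeper_left 0.96 [335.3 259.6] 317 341 247 273 426
keeper_left 0.43 [353.9 250.6] 341 362 234 275 723
top {'fx': 420.7121, 'fy': 420.7121, 'cx': 318.0788, 'cy': 201.4117, 'position': [476.2467, 46.3038, 913.5019], 'orientation': [-3.0685, -0.0161, -1.5865]}
locating_block 0.82 [381.1 220.8] 372 388 213 231 262
locating_block 0.73 [298.4 161.8] 289 307 147 179 522
locating_block 0.64 [390.4 153.9] 379 403 143 167 381
bed 0.93 [374.4 222.7] 342 412 185 260 4224
keeper_left_lip 0.59 [364.1 221.9] 352 373 208 240 603
keeper_left 0.65 [359.3 223.8] 351 373 208 239 611
```

View pics/scene0.png

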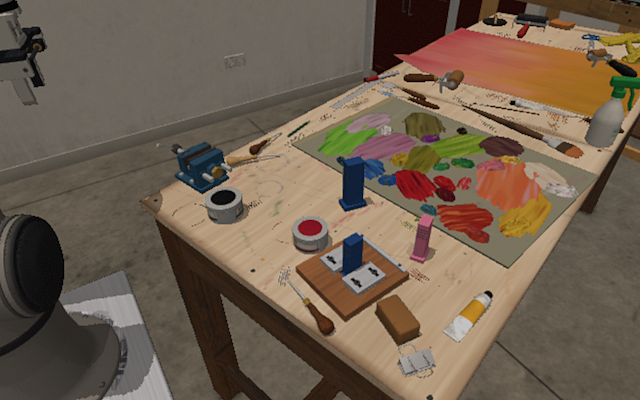

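View pics/top0.png

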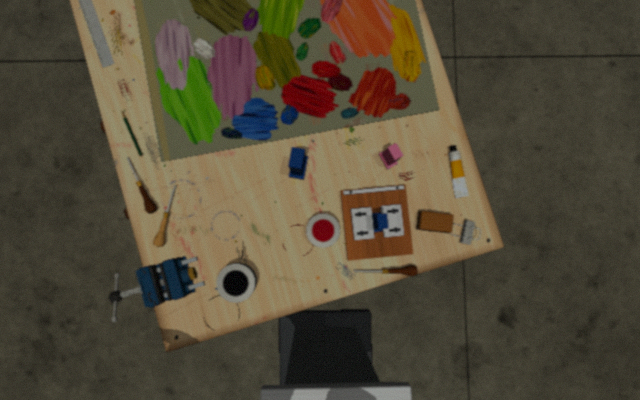

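The pictures show our block standing in the bed at scene (352,252) and top (381,221). The blue one at scene (351,186) is the bigger look-alike. I'll fit the pose from both views.

```bash
cat > h.py <<'E'
from plant import bot
import cv2,numpy as np
from scipy.spatial.transform import Rotation as R
from scipy.optimize import minimize
def proj(P,c):
    m=bot.camera_model(c);q=(np.asarray(P)-m["position"])@R.from_euler("xyz",m["orientation"]).as_matrix()
    return np.c_[m["fx"]*q[:,0]/q[:,2]+m["cx"],m["fy"]*q[:,1]/q[:,2]+m["cy"]]
def box(sx,sy,z0,z1): return np.array([[a*sx/2,b*sy/2,z] for a in(-1,1) for b in(-1,1) for z in(z0,z1)])
S=8
def sil(P,c):
    h=cv2.convexHull(((proj(P,c)+.5)*S).astype(np.float32))
    im=np.zeros((400*S//1,640*S),np.uint8);cv2.fillConvexPoly(im,np.round(h).astype(np.int32),1);return im
def up(mask,hull=True):
    m=cv2.resize(mask.astype(np.float32),None,fx=S,fy=S,interpolation=cv2.INTER_LINEAR)>.5
    m=m.astype(np.uint8)
    if hull:
        h=cv2.convexHull(cv2.findNonZero(m));m[:]=0;cv2.fillConvexPoly(m,h,1)
    return m
def place(P,v):
    return P@R.from_euler("z",v[3]).as_matrix().T+v[:3]
def iou(a,b,roi): a=a[roi];b=b[roi];return (a&b).sum()/(a|b).sum()
def fit(model,masks,v0,free,steps):
    free=list(free);v0=np.array(v0,float);M={}
    for c,m in masks.items():
        ys,xs=np.where(m);M[c]=(m,np.s_[max(ys.min()-160,0):ys.max()+160,max(xs.min()-160,0):xs.max()+160])
    def f(u):
        v=v0.copy();v[free]=u;P=place(model,v)
        return -np.mean([iou(sil(P,c),m,r) for c,(m,r) in M.items()])
    u0=v0[free];sx=np.vstack([u0]+[u0+np.eye(len(u0))[i]*steps[i] for i in range(len(u0))])
    r=minimize(f,u0,method="Nelder-Mead",options=dict(initial_simplex=sx,maxiter=150,xatol=.05,fatol=1e-4))
    v=v0.copy();v[free]=r.x;return v,-r.fun
def near(t,c,px):
    L=bot.outline_of(t,c);return min(L,key=lambda d:np.hypot(*(np.array(d["pixel"])-px)))["mask"]
E
cat > m.py <<'E'
from h import *
for c in("scene","top"):bot.capture(c)
bs=near("locating_block","scene",(352,252));bt=near("locating_block","top",(381,221))
dt=near("bed","top",(375,223));ds=near("bed","scene",(354,280))
bed=np.r_[box(150,140,0,16)]
# start: ray to the bed center
m=bot.camera_model("top");d=R.from_euler("xyz",m["orientation"]).as_matrix()@[(377-m["cx"])/m["fx"],(222-m["cy"])/m["fy"],1]
p=m["position"]+d*(16-m["position"][2])/d[2];print(p)
h=cv2.minAreaRect(cv2.findNonZero(dt.astype(np.uint8)));print(h)
v,s=fit(bed,{"top":up(dt)},[p[0],p[1],0,0.0],[0,1,3],[8,8,.1]);print("bed top",v,s)
v1,s=fit(bed,{"top":up(dt),"scene":up(ds)},v,[0,1,2,3],[8,8,5,.1]);print("bed both",v1,s)
stem=box(30,20,26,88)
w,s=fit(stem,{"top":up(bt),"scene":up(bs)},[v[0],v[1],4,v[3]],[0,1,2],[5,5,5]);print("block",w,s)
w,s=fit(stem,{"top":up(bt),"scene":up(bs)},w,[0,1,2,3],[5,5,5,.1]);print("block+yaw",w,s)
for t in("ink_tin_red","gouge_a","sanding_block"):
    for d in bot.outline_of(t,"top")[:2]:print(t,d["p"],d["pixel"])
for c in("scene","top"):
    im=bot.capture(c);im=cv2.resize(im[:,:,::-1],None,fx=4,fy=4,interpolation=cv2.INTER_CUBIC)
    for P,col in((place(bed,v1),(0,255,255)),(place(stem,w),(0,0,255))):
        cv2.polylines(im,[cv2.convexHull(((proj(P,c)+.5)*4).astype(np.int32))],True,col,1)
    x,y=(354*4,265*4) if c=="scene" else (377*4,222*4)
    cv2.imwrite(f"pics/fit_{c}.png",im[y-190:y+240,x-240:x+240])
a=[cv2.imread(f"pics/fit_{c}.png")[:,:400] if 0 else cv2.resize(cv2.imread(f"pics/fit_{c}.png"),(400,358)) for c in("scene","top")]
cv2.imwrite("pics/fit.png",np.hstack(a))
E
python3 m.py
```

```text
[495.85262919 -94.41270017  16.        ]
((377.18328857421875, 222.14309692382812), (70.46073150634766, 67.09830474853516), 84.61068725585938)
bed top [ 4.95695616e+02 -9.52006623e+01  0.00000000e+00  7.93466140e-02] 0.9723057099032923
bed both [ 4.95329549e+02 -9.54988727e+01  1.02209930e+00  7.79694035e-02] 0.9650816303578247
block [ 4.94757703e+02 -9.35028517e+01  2.52868425e+00  7.93466140e-02] 0.8353544874632701
block+yaw [ 4.95102193e+02 -9.38757003e+01  2.01065459e+00  1.36624005e-01] 0.8407831501114875
ink_tin_red 0.82 [323.8, 230.7]
gouge_a 0.59 [405.0, 270.1]
sanding_block 0.89 [437.2, 223.5]
sanding_block 0.65 [376.3, 218.2]
```

View pics/fit.png

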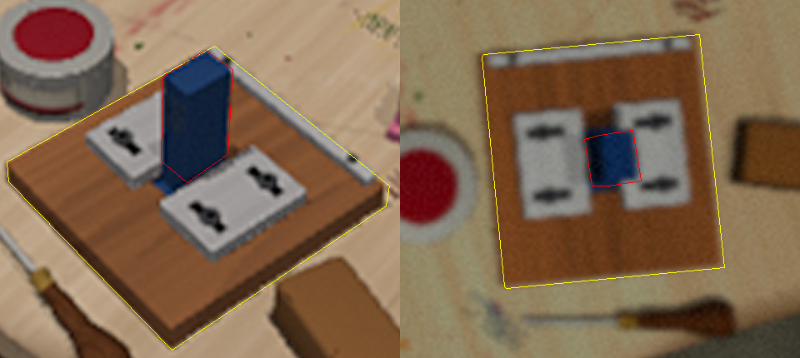

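The fit sits on the picture: bed at about (495.3,-95.3), yaw 0.078, strip on the far side, block upright in the middle. I'll move over it, then turn the gripper so that it closes along bed y.

```bash
python3 -m jog '[[-37,-21,0,0,0,0],[-37,-21,0,0,0,0],[-37,-21,0,0,0,0],[-37,-21,0,0,0,0],[-37,-21,0,0,0,0],[-37,-21,0,0,0,0],[-37,-21,0,0,0,0],[-37,-21,0,0,0,0],[-37,-21,0,0,0,0]]' 100; python3 -m jog '[[-19,-35,0,0,0,0],[-19,-35,0,0,0,0],[-19,-35,0,0,0,0],[-19,-35,0,0,0,0],[-19,-35,0,0,0,0],[-19,-35,0,0,0,0],[-19,-35,0,0,0,0],[-19,-35,0,0,0,0],[-19,-35,0,0,0,0],[0,0,10,0,0,-0.105],[0,0,10,0,0,-0.105],[0,0,10,0,0,-0.1]]' 100; python3 -m jog '[[0,0,0,0,0,0]]'
```

```text
time: 1.95
tool_pos: [402.4, 249.1, 226.9]
tcp_rot: [3.141, 0.0, 2.91]
contact_force: [-0.1, 0.5, -0.6]
grip_width: 91.6
finger_force: 0.0
time: 3.15
tool_pos: [495.3, -95.8, 196.3]
tcp_rot: [3.141, -0.0, -3.06]
contact_force: [0.2, -0.4, 0.4]
grip_width: 91.7
finger_force: 0.0
time: 3.25
tool_pos: [494.6, -95.3, 195.5]
tcp_rot: [3.14, -0.002, -3.063]
contact_force: [-0.7, -0.0, -0.5]
grip_width: 91.9
finger_force: 0.0
```

```bash
python3 -m jog '[[0,0,35,0,0,0],[0,0,40,0,0,0],[0,0,30,0,0,0],[0,0,20,0,0,0],[0,0,10,0,0,0],[0,0,0,0,0,0]]' 100; python3 -m jog '[[0,0,0,0,0,0],[0,0,0,0,0,0],[0,0,0,0,0,0],[0,0,0,0,0,0],[0,0,0,0,0,0],[0,0,0,0,0,0],[0,0,0,0,0,0],[0,0,0,0,0,0]]' 0
python3 - <<'E'
from plant import bot
import cv2,numpy as np
a=[]
for c,x,y in(("scene",354,255),("top",377,222)):
    im=bot.capture(c)[y-55:y+55,x-60:x+60,::-1];a.append(cv2.resize(im,(400,366),interpolation=cv2.INTER_CUBIC))
cv2.imwrite("pics/grip.png",np.hstack(a));o=bot.get_obs();print(o["contact_force"],o["moment"],o["tool_pos"],o["grip_width"],o["finger_force"])
E
```

```text
time: 3.85
tool_pos: [495.0, -95.1, 61.1]
tcp_rot: [3.141, -0.001, -3.065]
contact_force: [0.1, 0.1, 0.1]
grip_width: 92.0
finger_force: 0.0
time: 4.65
tool_pos: [495.3, -95.3, 61.7]
tcp_rot: [3.141, -0.0, -3.063]
contact_force: [-0.4, -0.5, 0.3]
grip_width: 32.4
finger_force: 0.0
[-0.18050278  0.16106347  0.15390045] [ 0.04112159  0.01402975 -0.0028911 ] [495.31292975 -95.28648293  61.66411984] 24.458803868981853 0.0
```

View pics/grip.png

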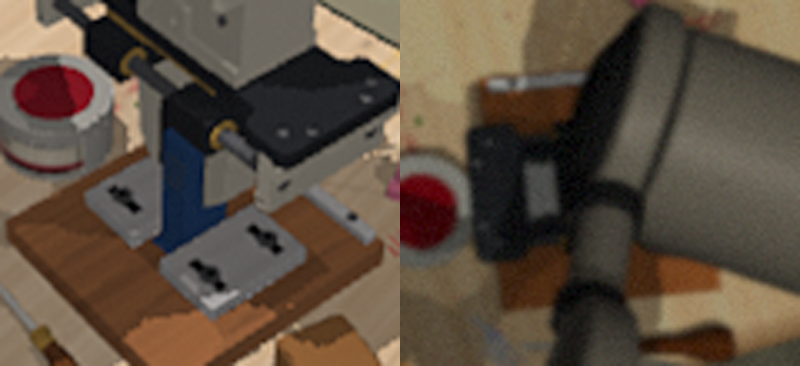

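The fingers are straddling the stem along y and still closing, and everything else is in place. I'll let them finish.

```bash
python3 -m jog '[[0,0,0,0,0,0],[0,0,0,0,0,0],[0,0,0,0,0,0]]' 0
python3 - <<'E'
import numpy as np
h=57.5
for s in(1,-1):
  p=None
  for t in np.array([0,.04,.08,.12,.13,.16,.2,.24,.26,.28]):
    # lean t toward s*y about lower edge; position in bed frame (y,z)
    c,n=np.cos(t),np.sin(t); P=np.array([s*(13-13*c+h*n),13*n+h*c]); 
    if p is not None:
      d=P-p; a=-s*tp # tool axes before row: y,z rotated about tool x by s*tp
      w=np.array([d[0],-d[1]]); c2,n2=np.cos(s*tp),np.sin(s*tp)
      print(s,t,"dy %.2f dz %.2f rx %.3f"%(c2*w[0]+n2*w[1],-n2*w[0]+c2*w[1],s*(t-tp)))
    p,tp=P,t
E
```

```text
time: 5.05
tool_pos: [495.1, -94.8, 61.5]
tcp_rot: [3.141, -0.0, -3.063]
contact_force: [-0.0, 3.5, -1.2]
grip_width: 19.8
finger_force: 29.9
1 0.04 dy 2.31 dz -0.47 rx 0.040
1 0.08 dy 2.31 dz -0.47 rx 0.040
1 0.12 dy 2.31 dz -0.47 rx 0.040
1 0.13 dy 0.58 dz -0.13 rx 0.010
1 0.16 dy 1.73 dz -0.36 rx 0.030
1 0.2 dy 2.31 dz -0.47 rx 0.040
1 0.24 dy 2.31 dz -0.47 rx 0.040
1 0.26 dy 1.15 dz -0.25 rx 0.020
1 0.28 dy 1.15 dz -0.25 rx 0.020
-1 0.04 dy -2.31 dz -0.47 rx -0.040
-1 0.08 dy -2.31 dz -0.47 rx -0.040
-1 0.12 dy -2.31 dz -0.47 rx -0.040
-1 0.13 dy -0.58 dz -0.13 rx -0.010
-1 0.16 dy -1.73 dz -0.36 rx -0.030
-1 0.2 dy -2.31 dz -0.47 rx -0.040
-1 0.24 dy -2.31 dz -0.47 rx -0.040
-1 0.26 dy -1.15 dz -0.25 rx -0.020
-1 0.28 dy -1.15 dz -0.25 rx -0.020
```

Gripped at 19.8 mm with 30 N. First lean goes towards +y.

```bash
python3 -m jog '[[0,1.15,-0.25,0.02,0,0],[0,1.15,-0.25,0.02,0,0],[0,1.15,-0.25,0.02,0,0],[0,0,0,0,0,0]]'; python3 -m jog '[[0,1.15,-0.25,0.02,0,0],[0,1.15,-0.25,0.02,0,0],[0,0,0,0,0,0]]'
```

```text
time: 5.45
tool_pos: [494.7, -91.4, 62.1]
tcp_rot: [-3.081, -0.001, -3.062]
contact_force: [-0.5, 0.2, -3.5]
grip_width: 19.8
finger_force: 29.9
time: 5.75
tool_pos: [494.5, -89.3, 62.4]
tcp_rot: [-3.042, -0.001, -3.063]
contact_force: [-0.9, 1.1, -4.3]
grip_width: 19.6
finger_force: 29.9
```

```bash
python3 -m jog '[[0,1.15,-0.2,0.02,0,0],[0,1.15,-0.2,0.02,0,0],[0,0,0,0,0,0]]'; python3 -m jog '[[0,1.15,-0.2,0.02,0,0],[0,0,0,0,0,0]]'; python3 -c "
from plant import bot
o=bot.get_obs();print(o['moment'],o['tcp_rot'])"
```

```text
time: 6.05
tool_pos: [494.4, -87.3, 62.6]
tcp_rot: [-3.002, -0.001, -3.063]
contact_force: [-0.9, -2.4, -3.7]
grip_width: 19.9
finger_force: 29.9
time: 6.25
tool_pos: [494.3, -86.4, 62.7]
tcp_rot: [-2.982, -0.001, -3.063]
contact_force: [-1.2, -3.4, -5.6]
grip_width: 19.7
finger_force: 29.9
[ 0.2365308   0.24848944 -0.04110562] [-2.98201278e+00 -1.00979450e-03 -3.06306369e+00]
```

```bash
python3 -m jog '[[0,1.15,-0.2,0.02,0,0],[0,1.15,-0.2,0.02,0,0],[0,0,0,0,0,0]]'; python3 -m jog '[[0,1.15,-0.2,0.02,0,0],[0,1.15,-0.2,0.02,0,0],[0,0,0,0,0,0]]'
python3 - <<'E'
from plant import bot
import cv2
print(bot.get_obs()['moment'])
im=bot.capture("scene")[200:320,290:410,::-1];cv2.imwrite("pics/lean1.png",cv2.resize(im,(560,560),interpolation=cv2.INTER_CUBIC))
E
```

```text
time: 6.55
tool_pos: [494.2, -84.9, 62.5]
tcp_rot: [-2.941, -0.001, -3.063]
contact_force: [0.7, -9.9, -7.3]
grip_width: 20.0
finger_force: 30.1
time: 6.85
tool_pos: [494.1, -83.9, 62.6]
tcp_rot: [-2.899, -0.002, -3.063]
contact_force: [0.1, -17.0, -9.3]
grip_width: 20.7
finger_force: 30.2
[-1.0663421   0.08321684 -0.08742922]
```

View pics/lean1.png

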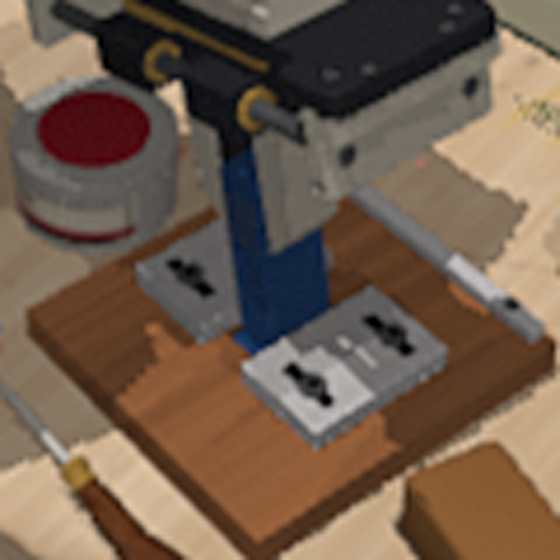

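The block is leaning towards +y. The grip has opened by 0.7 mm and the force has risen, so the foot is catching under the -y plate. Rocking the other way.

```bash
python3 -m jog '[[0,-2.3,0.45,-0.04,0,0],[0,-2.3,0.45,-0.04,0,0],[0,-2.3,0.45,-0.04,0,0],[0,-2.3,0.45,-0.04,0,0],[0,-2.3,0.45,-0.04,0,0],[0,-2.3,0.45,-0.04,0,0],[0,0,0,0,0,0]]'; python3 -m jog '[[0,-1.15,-0.25,-0.02,0,0],[0,-1.15,-0.25,-0.02,0,0],[0,-1.15,-0.25,-0.02,0,0],[0,-1.15,-0.25,-0.02,0,0],[0,-1.15,-0.25,-0.02,0,0],[0,-1.15,-0.25,-0.02,0,0],[0,0,0,0,0,0]]'; python3 -m jog '[[0,-1.15,-0.2,-0.02,0,0],[0,-1.15,-0.2,-0.02,0,0],[0,0,0,0,0,0]]'; python3 -c "
from plant import bot
o=bot.get_obs();print(o['moment'],o['tcp_rot'])"
```

```text
time: 7.6
tool_pos: [495.4, -94.9, 62.4]
tcp_rot: [3.137, 0.001, -3.066]
contact_force: [0.6, 8.7, 0.7]
grip_width: 19.8
finger_force: 29.9
time: 8.3
tool_pos: [495.7, -100.3, 63.1]
tcp_rot: [3.015, -0.0, -3.064]
contact_force: [2.0, 12.6, -2.5]
grip_width: 19.8
finger_force: 29.9
time: 8.6
tool_pos: [495.7, -102.5, 63.2]
tcp_rot: [2.975, -0.001, -3.064]
contact_force: [1.4, 11.7, -3.0]
grip_width: 19.8
finger_force: 30.0
[ 2.15184317 -0.28342619 -0.03232653] [ 2.97497297e+00 -6.60805191e-04 -3.06390391e+00]
```

```bash
python3 -m jog '[[0,-1.15,-0.2,-0.02,0,0],[0,-1.15,-0.2,-0.02,0,0],[0,0,0,0,0,0]]'; python3 -m jog '[[0,-1.15,-0.2,-0.02,0,0],[0,-1.15,-0.2,-0.02,0,0],[0,0,0,0,0,0]]'; python3 -c "
from plant import bot
o=bot.get_obs();print(o['moment'],o['tcp_rot'])"
```

```text
time: 8.9
tool_pos: [495.8, -104.5, 63.2]
tcp_rot: [2.934, -0.001, -3.064]
contact_force: [1.5, 11.7, -2.3]
grip_width: 19.9
finger_force: 30.0
time: 9.2
tool_pos: [496.0, -106.7, 63.3]
tcp_rot: [2.894, -0.001, -3.064]
contact_force: [2.2, 12.8, -1.2]
grip_width: 19.9
finger_force: 30.0
[ 2.3165876  -0.29827523 -0.02459374] [ 2.89379811e+00 -7.03826821e-04 -3.06375968e+00]
```

The full lean towards -y went freely at about 0.25. Going a bit more, then rocking to +y.

```bash
python3 -m jog '[[0,-1.15,-0.2,-0.02,0,0],[0,0,0,0,0,0],[0,2.3,0.45,0.04,0,0],[0,2.3,0.45,0.04,0,0],[0,2.3,0.45,0.04,0,0],[0,2.3,0.45,0.04,0,0],[0,2.3,0.45,0.04,0,0],[0,2.3,0.45,0.04,0,0],[0,1.15,0.25,0.02,0,0],[0,0,0,0,0,0]]'; python3 -m jog '[[0,1.15,-0.25,0.02,0,0],[0,1.15,-0.25,0.02,0,0],[0,1.15,-0.25,0.02,0,0],[0,1.15,-0.25,0.02,0,0],[0,1.15,-0.25,0.02,0,0],[0,1.15,-0.25,0.02,0,0],[0,1.15,-0.2,0.02,0,0],[0,1.15,-0.2,0.02,0,0],[0,0,0,0,0,0]]'; python3 -m jog '[[0,1.15,-0.2,0.02,0,0],[0,1.15,-0.2,0.02,0,0],[0,0,0,0,0,0]]';python3 -m jog '[[0,1.15,-0.2,0.02,0,0],[0,1.15,-0.2,0.02,0,0],[0,0,0,0,0,0]]'; python3 -c "
from plant import bot
o=bot.get_obs();print(o['moment'],o['tcp_rot'])"
```

```text
time: 10.2
tool_pos: [495.2, -94.8, 62.5]
tcp_rot: [3.141, -0.0, -3.062]
contact_force: [-1.5, 3.6, -3.2]
grip_width: 20.0
finger_force: 30.0
time: 11.1
tool_pos: [494.5, -85.9, 63.5]
tcp_rot: [-2.983, -0.001, -3.063]
contact_force: [-0.5, 2.3, -4.4]
grip_width: 19.8
finger_force: 30.0
time: 11.4
tool_pos: [494.3, -83.8, 63.5]
tcp_rot: [-2.943, -0.001, -3.063]
contact_force: [-0.1, 1.1, -5.7]
grip_width: 19.6
finger_force: 30.0
time: 11.7
tool_pos: [494.2, -81.9, 63.6]
tcp_rot: [-2.902, -0.001, -3.063]
contact_force: [-0.7, -1.2, -5.7]
grip_width: 20.1
finger_force: 30.0
[0.45790203 0.25430186 0.02431901] [-2.90200633e+00 -6.46794637e-04 -3.06325976e+00]
```

```bash
python3 -m jog '[[0,1.15,-0.2,0.02,0,0],[0,1,1,0,0,0],[0,0,0,0,0,0]]'; python3 -m jog '[[0,1,0.5,0,0,0],[0,0,0,0,0,0]]'
python3 - <<'E'
from plant import bot
import cv2
print(bot.get_obs()['moment'])
im=bot.capture("scene")[200:320,290:410,::-1];cv2.imwrite("pics/lean2.png",cv2.resize(im,(560,560),interpolation=cv2.INTER_CUBIC))
E
```

```text
time: 12.0
tool_pos: [494.3, -80.6, 63.4]
tcp_rot: [-2.881, 0.0, -3.063]
contact_force: [-4.1, -3.0, 4.4]
grip_width: 19.5
finger_force: 30.0
time: 12.2
tool_pos: [494.3, -80.4, 63.3]
tcp_rot: [-2.88, 0.0, -3.063]
contact_force: [-5.4, -4.5, 9.4]
grip_width: 19.9
finger_force: 30.0
[-0.96574006  1.07486737 -0.25517525]
```

View pics/lean2.png

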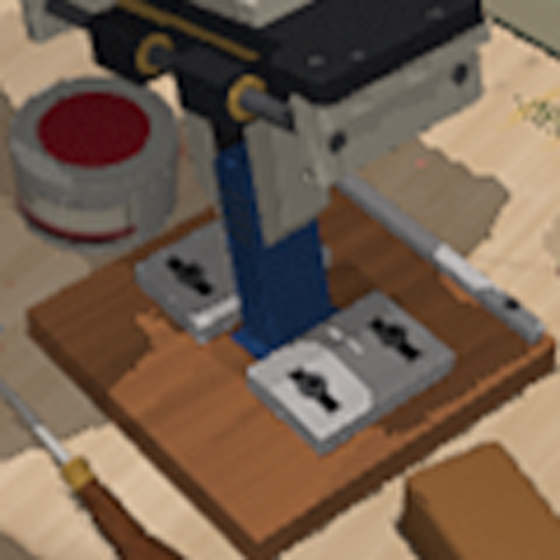

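The -y plate has clearly moved back, but the +y plate is uncertain. I'll measure both slides by matching the dark slots against the first picture.

```bash
cat > sl.py <<'E'
from h import *
a=cv2.cvtColor(np.load("pics/scene0.npy"),cv2.COLOR_RGB2GRAY);ims=[cv2.cvtColor(bot.capture("scene"),cv2.COLOR_RGB2GRAY) for _ in range(6)]
b=np.mean(ims,0).astype(np.uint8)
yaw=.078;u=np.array([-np.sin(yaw),np.cos(yaw),0]);x=np.array([np.cos(yaw),np.sin(yaw),0]);o=np.array([495.3,-95.3,26])
up_=lambda m:cv2.resize(m,None,fx=8,fy=8,interpolation=cv2.INTER_CUBIC)
A,B=up_(a),up_(b)
for n,s in(("left",1),("right",-1)):
  for xo in(-18,18):
    p=proj([o+s*31*u+xo*x],"scene")[0];j=proj([o+s*32*u+xo*x],"scene")[0]-p
    # find slot centre near p: darkest blob
    P=np.round(p*8).astype(int);r=44
    T=A[P[1]-r:P[1]+r,P[0]-r:P[0]+r];W=B[P[1]-r-64:P[1]+r+64,P[0]-r-64:P[0]+r+64]
    m=cv2.matchTemplate(W,T,cv2.TM_CCOEFF_NORMED);_,v,_,l=cv2.minMaxLoc(m)
    d=(np.array(l)-64)/8;print(n,xo,"shift px",d,"corr %.2f"%v,"slide mm %.2f"%(d@(j*s)/(j@j)*s*1.0),"perp px %.2f"%(np.cross(d,j)/np.hypot(*j)))
E
python3 sl.py 2>/dev/null
```

```text
left -18 shift px [-0.5 -0.5] corr 0.96 slide mm 1.51 perp px -0.03
left 18 shift px [0.125 7.875] corr 0.20 slide mm -11.30 perp px 5.88
right -18 shift px [0.375 0.375] corr 0.95 slide mm 1.02 perp px -0.02
right 18 shift px [0.375 0.25 ] corr 0.95 slide mm 0.87 perp px 0.06
```

```bash
cat > sl2.py <<'E'
from h import *
def sat(m):
    m=m.astype(np.float32);return (m[...,0]-m[...,2])/(m.sum(2)+1)
a=np.load("pics/scene0.npy");b=np.mean([bot.capture("scene") for _ in range(6)],0)
yaw=.078;u=np.array([-np.sin(yaw),np.cos(yaw),0]);x=np.array([np.cos(yaw),np.sin(yaw),0]);o=np.array([495.3,-95.3,26])
ts=np.arange(40,66,.25)
for n,s,lo,hi in(("left",1,-31,-12),("right",-1,-30,30)):
    r=[]
    for im in(a,b):
        S=sat(im);prof=[]
        for xo in np.arange(lo,hi,1.):
            q=proj([o+s*t*u+xo*x for t in ts],"scene").astype(np.float32)
            prof.append(cv2.remap(S,q[:,0].reshape(1,-1),q[:,1].reshape(1,-1),cv2.INTER_LINEAR)[0])
        prof=np.array(prof);P=np.median(prof,0);r.append(P)
    e=[]
    for P in r:
        l,h=np.median(P[:12]),P.max();k=np.argmax(P>(l+h)/2);e.append(ts[k]-.25*(P[k]-(l+h)/2)/(P[k]-P[k-1]))
    print(n,"edges mm",np.round(e,2),"slide",round(e[1]-e[0],2));print([np.round(P[::6],2).tolist() for P in r])
E
python3 sl2.py
```

```text
left edges mm [54.11 56.3 ] slide 2.19
[[0.0, 0.009999999776482582, 0.009999999776482582, 0.009999999776482582, 0.009999999776482582, 0.009999999776482582, 0.009999999776482582, 0.0, 0.029999999329447746, 0.10000000149011612, 0.25999999046325684, 0.33000001311302185, 0.3199999928474426, 0.3100000023841858, 0.28999999165534973, 0.23000000417232513, 0.12999999523162842, 0.03999999910593033], [0.0, 0.009999999776482582, 0.009999999776482582, 0.009999999776482582, 0.009999999776482582, 0.009999999776482582, 0.009999999776482582, 0.009999999776482582, 0.0, 0.009999999776482582, 0.05999999865889549, 0.20000000298023224, 0.33000001311302185, 0.3400000035762787, 0.30000001192092896, 0.1899999976158142, 0.09000000357627869, 0.03999999910593033]]
right edges mm [57.07 60.15] slide 3.08
[[0.009999999776482582, 0.009999999776482582, 0.009999999776482582, 0.009999999776482582, 0.009999999776482582, 0.009999999776482582, 0.009999999776482582, 0.009999999776482582, 0.009999999776482582, 0.0, 0.0, 0.10000000149011612, 0.25999999046325684, 0.3199999928474426, 0.3100000023841858, 0.30000001192092896, 0.30000001192092896, 0.30000001192092896], [0.009999999776482582, 0.009999999776482582, 0.009999999776482582, 0.009999999776482582, 0.009999999776482582, 0.009999999776482582, 0.009999999776482582, 0.009999999776482582, 0.009999999776482582, 0.009999999776482582, 0.009999999776482582, 0.0, 0.009999999776482582, 0.10000000149011612, 0.25999999046325684, 0.3199999928474426, 0.3100000023841858, 0.30000001192092896]]
```

The edge profiles are clean: left is back 2.2 mm and right 3.1 mm. Leaning further towards +y, watching the forces.

```bash
python3 -m jog '[[0,1.15,-0.25,0.02,0,0],[0,1.15,-0.25,0.02,0,0],[0,0,0,0,0,0]]'; python3 -m jog '[[0,1.15,-0.25,0.02,0,0],[0,1.15,-0.25,0.02,0,0],[0,0,0,0,0,0]]'; python3 sl2.py | grep slide
```

```text
time: 13.15
tool_pos: [494.1, -78.2, 63.2]
tcp_rot: [-2.839, -0.0, -3.063]
contact_force: [-4.8, -6.7, 8.6]
grip_width: 20.2
finger_force: 30.0
time: 13.45
tool_pos: [494.0, -76.1, 63.2]
tcp_rot: [-2.798, -0.0, -3.063]
contact_force: [-4.3, -7.4, 9.4]
grip_width: 19.9
finger_force: 30.0
left edges mm [54.11 57.48] slide 3.37
right edges mm [57.07 59.88] slide 2.81
```

```bash
python3 -m jog '[[0,1.15,-0.25,0.02,0,0],[0,1.15,-0.25,0.02,0,0],[0,0,0,0,0,0]]';  python3 -m jog '[[0,-2.3,0.45,-0.04,0,0],[0,-2.3,0.45,-0.04,0,0],[0,-2.3,0.45,-0.04,0,0],[0,-2.3,0.45,-0.04,0,0],[0,-2.3,0.45,-0.04,0,0],[0,-2.3,0.45,-0.04,0,0],[0,-2.3,0.45,-0.04,0,0],[0,-2.3,0.45,-0.04,0,0],[0,-2.3,0.4,-0.04,0,0],[0,-1.15,0.2,-0.02,0,0],[0,0,0,0,0,0]]'; python3 sl2.py | grep slide
```

```text
time: 14.05
tool_pos: [493.8, -74.0, 63.0]
tcp_rot: [-2.758, -0.0, -3.063]
contact_force: [-4.8, -9.2, 9.5]
grip_width: 19.9
finger_force: 30.0
time: 15.15
tool_pos: [495.9, -94.5, 61.8]
tcp_rot: [3.14, 0.002, -3.065]
contact_force: [1.2, 2.4, -2.2]
grip_width: 19.9
finger_force: 30.0
left edges mm [54.11 57.89] slide 3.78
right edges mm [57.07 60.22] slide 3.15
```

```bash
python3 -m jog '[[0,-2.3,-0.45,-0.04,0,0],[0,-2.3,-0.45,-0.04,0,0],[0,-2.3,-0.45,-0.04,0,0],[0,-2.3,-0.45,-0.04,0,0],[0,-2.3,-0.45,-0.04,0,0],[0,-2.3,-0.45,-0.04,0,0],[0,0,0,0,0,0]]';  python3 -m jog '[[0,-1.15,-0.25,-0.02,0,0],[0,-1.15,-0.25,-0.02,0,0],[0,-1.15,-0.25,-0.02,0,0],[0,0,0,0,0,0]]'; python3 sl2.py | grep slide
```

```text
time: 16.15
tool_pos: [496.3, -106.4, 63.0]
tcp_rot: [2.897, -0.0, -3.065]
contact_force: [2.5, 8.3, 3.8]
grip_width: 19.8
finger_force: 30.0
time: 16.55
tool_pos: [496.5, -108.9, 62.9]
tcp_rot: [2.836, -0.001, -3.063]
contact_force: [2.0, 9.4, 3.7]
grip_width: 19.7
finger_force: 30.0
left edges mm [54.11 57.85] slide 3.74
right edges mm [57.07 60.6 ] slide 3.53
```

```bash
python3 -m jog '[[0,-1.15,-0.25,-0.02,0,0],[0,-1.15,-0.25,-0.02,0,0],[0,-1.15,-0.25,-0.02,0,0],[0,0,0,0,0,0]]'; python3 -m jog '[[0,2.3,0.45,0.04,0,0],[0,2.3,0.45,0.04,0,0],[0,2.3,0.45,0.04,0,0],[0,2.3,0.45,0.04,0,0],[0,2.3,0.45,0.04,0,0],[0,2.3,0.45,0.04,0,0],[0,2.3,0.45,0.04,0,0],[0,2.3,0.45,0.04,0,0],[0,2.3,0.45,0.04,0,0],[0,0,0,0,0,0]]'; python3 sl2.py | grep slide
```

```text
time: 17.25
tool_pos: [496.7, -112.0, 62.7]
tcp_rot: [2.776, -0.001, -3.063]
contact_force: [1.8, 10.1, 4.8]
grip_width: 19.7
finger_force: 30.0
time: 18.25
tool_pos: [494.7, -92.5, 62.1]
tcp_rot: [-3.141, -0.001, -3.061]
contact_force: [0.3, -0.3, -3.1]
grip_width: 19.6
finger_force: 30.0
left edges mm [54.11 57.86] slide 3.75
right edges mm [57.07 61.18] slide 4.11
```

Both plates are back far enough. Now I'll find the pocket's play by probing ±y gently, so the block can be centred.

```bash
for i in 1 2; do python3 -m jog '[[0,0,0,0,0,0]]' | egrep 'pos|contact'; done; python3 -m jog '[[0,-1.5,0,0,0,0],[0,0,0,0,0,0],[0,0,0,0,0,0]]'| egrep 'pos|rot|contact'; python3 -m jog '[[0,-1,0,0,0,0],[0,0,0,0,0,0],[0,0,0,0,0,0]]'| egrep 'pos|rot|contact'
```

```text
tool_pos: [495.2, -94.2, 62.2]
contact_force: [0.4, -0.2, -2.9]
tool_pos: [495.2, -94.0, 62.2]
contact_force: [0.1, -0.5, -2.9]
tool_pos: [495.1, -94.6, 62.2]
tcp_rot: [3.14, -0.0, -3.064]
contact_force: [-0.5, 5.4, -1.8]
tool_pos: [495.1, -94.9, 62.3]
tcp_rot: [3.139, -0.0, -3.064]
contact_force: [0.9, 8.7, -0.4]
```

```bash
python3 -m jog '[[0,3,0,0,0,0],[0,0,0,0,0,0],[0,0,0,0,0,0]]'| egrep 'pos|rot|contact'; python3 -m jog '[[0,0,-1.5,0,0,0],[0,0,-1.5,0,0,0],[0,0,-1,0,0,0],[0,0,0,0,0,0]]'| egrep 'pos|rot|contact';python3 -m jog '[[0,0,-1.5,0,0,0],[0,0,-1.5,0,0,0],[0,0,0,0,0,0]]'
```

```text
tool_pos: [495.3, -93.7, 62.3]
tcp_rot: [-3.141, 0.0, -3.063]
contact_force: [-0.2, -0.2, -2.3]
tool_pos: [495.3, -93.4, 66.5]
tcp_rot: [-3.141, 0.0, -3.064]
contact_force: [0.2, 1.3, -2.7]
time: 20.35
tool_pos: [495.3, -93.3, 69.5]
tcp_rot: [-3.141, 0.0, -3.063]
contact_force: [-0.5, -1.2, -3.2]
grip_width: 19.6
finger_force: 30.0
```

```bash
python3 -m jog '[[0,0,-2,0,0,0],[0,0,-2,0,0,0],[0,0,-2,0,0,0],[0,0,-2,0,0,0],[0,0,-2,0,0,0],[0,0,0,0,0,0]]'| egrep 'pos|rot|contact'; python3 -m jog '[[0,0,-4,0,0,0],[0,0,-4,0,0,0],[0,0,-4,0,0,0],[0,0,-4,0,0,0],[0,0,-4,0,0,0],[0,0,-4,0,0,0],[0,0,0,0,0,0],[0,0,0,0,0,0]]'; python3 sl2.py | grep slide
python3 - <<'E'
from h import *
im=bot.capture("scene")
d=near("locating_block","scene",(352,240));
w=R.from_euler("z",.078).as_matrix()
for z in(42,46,50):
    q=proj(place(np.array([[-20,-13,0],[20,-13,0],[-20,13,0]]),[495.3,-93.6,z,.078]),"scene");print(z,q.round(1).tolist())
ys,xs=np.where(d);print(xs.min(),xs.max(),ys.min(),ys.max())
cv2.imwrite("pics/end.png",cv2.resize(im[180:310,290:420,::-1],(590,590),interpolation=cv2.INTER_CUBIC))
E
```

```text
tool_pos: [495.4, -93.3, 79.6]
tcp_rot: [-3.141, 0.001, -3.063]
contact_force: [0.3, 0.8, -3.1]
time: 21.75
tool_pos: [495.2, -93.3, 103.3]
tcp_rot: [3.142, 0.0, -3.063]
contact_force: [-0.3, -0.3, -3.5]
grip_width: 20.0
finger_force: 30.0
left edges mm [54.11 57.85] slide 3.74
right edges mm [57.07 61.07] slide 4.0
42 [[348.1, 268.3], [365.5, 257.9], [338.5, 259.7]]
46 [[348.1, 266.7], [365.6, 256.3], [338.5, 258.1]]
50 [[348.2, 265.1], [365.7, 254.7], [338.6, 256.5]]
339 364 220 267
```

View pics/end.png

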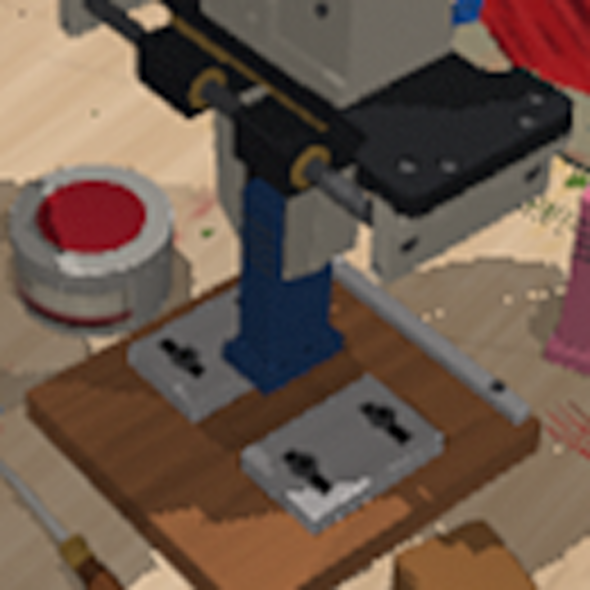

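The block hangs free and upright over its pocket. Its lowest foot corner is at about (348,266), which puts the foot about 20 mm above the plates. The tin, cork block and gouge are unmoved, so I'm handing in.

```bash
python3 -c "
from plant import bot
print(bot.close_job())"
```

```text
the job is handed in; nothing more can be done
None
```

The block was rocked free, with the left plate worked back about 3.7 mm and the right about 4.0 mm. It was handed in held upright over its pocket, foot about 2 cm above the plates, with the tin, sanding block and gouge looking unmoved in the last picture; no verdict was returned.

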